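# Hold the 22 mm drive punch up to the desk microscope

### The arm

A 7-joint arm with a two-finger parallel gripper is mounted at the origin on the work surface. World frame = base frame: x ahead of the robot, y to its left, z up, the work surface at z = 0. Lengths are in mm, angles in rad, forces in N, time in s.
With the tool pointing down it reaches from about 425 to 825 mm from the base axis. Payload 3.6 kg.
Tool frame: the origin (TCP) lies midway between the tips of the shut fingers; the grasp point (between the pads) lies 19 mm behind it (arm.tcp_to_grasp is the distance from the TCP to the grasp point, in mm); y points along the fingers, z is the direction in which the jaws open and shut, and the axes are right-handed (so a half turn about y gives the same grasp; the last joint's range is limited). The gripper opens to 93 mm and grips with 3 to 60 N. Pads are 15 mm wide; open, the fingers measure 128 mm over their backs; the gripper's body (75 mm by 188 mm) begins 65 mm behind the grasp point.
Start: joints at [-1.218, 0.615, -0.013, 1.423, 0.008, 1.103, -0.04], TCP at [240.942, 603.663, 218.64] pointing down, gripper open.
Joint ranges: [-3.12, 3.12], [-0.3, 2.06], [-1.34, 1.32], [0.26, 2.42], [-1.36, 4.5], [0.01, 1.98], [-2.84, 2.84]. Speed limits (rad/s): [2.79, 2.79, 3.14, 3.14, 3.14, 3.14, 3.14].

### API

Orientations are given as a unit quaternion [w, x, y, z].
In Python, from workcell import arm, optics gives the robot as it stands.
- The arm moves only by the shell command python3 -m pendant 'ROWS' [FORCE]. ROWS is JSON, a list of rows, each an object with "hand": the gripper command: -1 is shut, 1 is fully open, values between are in proportion; "slide": the shift along the tool's x, y, z in mm, a list of three; "twist": the turn, a rotation vector about the tool's x, y, z in rad, a list of three. In form: [{"hand": hand, "slide": [dx, dy, dz], "twist": [wx, wy, wz]}, ...]. A call has 1 to 10 rows; each row is the pose to reach, as a shift and turn from the pose measured when the call began, along the tool's axes at that moment; what a row does not reach only later rows make up. A row lasts 1/8 s, in which the tool goes at most 62.5 mm and 10.7 degrees, less where a joint would pass 70% of its speed; a pose out of reach is approached as far as the arm can. A call with a gripper value outside its range is refused whole. The fingers move at their own pace and stop on an object; FORCE is the grip in N (left out, the last holds). Time passes only in rows, so rows that repeat a pose let the fingers close. It gives the time, the measured TCP pose, the force and the opening at its end, in the units of the state.
- arm.state(): the state, without advancing time (a new reading comes with each control period).
- optics.grab_frame(name): name is "scene" or "top" or "wrist"; returns the picture (400x640x3 uint8, red, green, blue); there is no depth.
- optics.camera_model(name): a dict with "fov_y" (degrees; the focal length in pixels is half the picture's height over the tangent of half this angle, whatever the lens; pixels are square), "cx", "cy" (the principal point, pixels), "dist_coeffs" ([k1, k2, p1, p2, k3] as OpenCV has them; the pictures are not rectified), "extrinsics" (4x4, takes a point from world to camera coordinates). Camera axes: x right, y down, z forward; pixel columns grow to the right and rows downward; lengths in mm; the calibration is good to about 2 mm. A picture is of the moment at which its call begins: read the wrist's pose just before it. camera_model takes no time and is no camera call; for the wrist camera it gives the pose at the moment of the call.
- arm.sign_off(): hands the job in, once; it reports no verdict.
The state is a dict: "clock": time; "q": joint angles; "dq": joint speeds; "joint_torque": joint torques, N m; "position": TCP position; "eef_rot": TCP orientation; "ft_force": force on the tool from outside, world axes, zero at the start; "moment": the same for the moment, N m; "grip_width": finger opening in mm.
Only numpy, scipy, OpenCV 4.12 (cv2) and the standard library are available. Lean on these libraries where they do the work, as an engineer would, in place of code of your own. Each camera call takes 0.05 s, during which the arm holds its last target. There are 200 camera calls.

### The job

Take the 22 mm hollow punch (the second widest of the four) out of the wooden rack by its round shank and hold it up in the air in front of the desk microscope for an edge check: cutting mouth facing straight into the lens, centred on the lens and about 50 mm from it, the shank in line with the microscope's barrel. Finish while still holding it steady there by the shank. Do not touch the microscope or its stand, and leave everything else on the bench where it is.

Things in the scene. Friction and masses are not known exactly. Their poses are not given: they have to be found in the camera images.
- punch_22: the wanted steel drive punch, lying level in one of the rack's notches (which varies), axis 42 mm above the bench; 125 mm long, 0.16 to 0.26 kg. Origin on its axis mid-shank, x towards the mouth. Plain round shank 16 mm thick from x = -35 to 33 mm, head 18 mm thick behind it to x = -50, cone from x = 33 to 47, hollow cutting cup 22 mm across from x = 47 to 75
- punch_22_mouth (a point): centre of the cutting mouth of the 22 mm punch, on its axis, 75 mm in front of the middle of the shank
- punch_10: look-alike punch with a 10 mm mouth, otherwise the same shank, head and length and the same axes; leave it in the rack
- punch_16: look-alike punch with a 16 mm mouth, otherwise the same; leave it in the rack
- punch_28: look-alike punch with a 28 mm mouth, otherwise the same; leave it in the rack
- rack: fixed beech rack 96 x 272 mm, 45 mm high; origin at the centre of its underside. Punches lie along its x, mouths to +x (away from the robot), at y = -96, -32, 32, 96 mm, mid-shank over x = 0. Two rails 10 mm thick at x = -27 and 27 mm leave 44 mm of shank free between them, 32 mm of air below the axis; notches 20 mm wide, open above
- stand: fixed stand of the microscope: grey base plate 150 x 100 x 10 mm, steel post 13 mm thick and 310 mm high, 45 mm along its x from the origin; a short arm at 269 mm height carries the microscope on the -x (robot's) side. Origin at the centre of the plate's underside
- microscope: desk microscope, black barrel 112 mm long and 29 to 41 mm thick, fixed to the stand at a slant: it looks 35 degrees below level, towards the robot's side. Origin at the centre of its lens face, 229 mm above the bench; x is the barrel's axis from the lens back and up into the barrel, so it looks along -x
- view_point (a point): the point on the microscope's axis 50 mm in front of the lens (200 mm above the bench), where the centre of the punch's mouth belongs
- awl: awl with a wooden handle, 147 mm long, 14 mm thick, lying on the robot's side of the rack; origin at the middle of the handle, x towards the point; bystander
- tape_roll: roll of tape lying flat, 90 mm across, 14 mm high; origin at the centre of its underside; bystander
- cutter: snap-off cutter lying flat, about 155 x 20 x 15 mm; origin at the underside of the handle's middle; bystander
- jar: closed amber jar of edge finish with a white cap, 58 mm across, 68 mm high, standing; origin at the centre of its underside; bystander
- tea_glass: empty tea glass, 72 mm across, 115 mm high, standing; origin at the centre of its underside; bystander
Not all that is in view belongs to the job. Leave any purple or turquoise look-alike of the punch_22 alone.

How it is judged:
By the outcome, as a careful person would: the job done as asked, in the order asked, and still so for the second after the job is handed in, while the arm keeps its last pose, push and grip.
It also fails if it takes over 45 s, if anything falls off the work surface, if the arm or the gripper's body presses on something with over 40 N, if the wrist force passes 120 N, or if a joint passes its speed limit or range.

## Working session

There is one attempt and no reset: what is moved stays moved. The work goes in short steps, Python scripts to look and compute and a shell command to move; the robot and the scene stay as the last step left them, time stands still between calls to the robot, and variables do not carry over. Pictures are saved under pics/ and viewed, on a budget of 10 in all, crops included, one or two more only if the job needs it, and the job is handed in when it is done.

```bash
mkdir -p pics; ls; python3 - <<'E'
from workcell import arm, optics
import cv2
for n in ("scene","top"):
    cv2.imwrite(f"pics/{n}0.png",optics.grab_frame(n)[:,:,::-1])
    m=optics.camera_model(n);print(n,m)
print(arm.state(),arm.tcp_to_grasp)
E
```

```text
pics
scene {'fov_y': 42.554792994829924, 'cx': 323.3308224427945, 'cy': 192.61685975326162, 'dist_coeffs': array([-0.11121383,  0.        ,  0.        ,  0.        ,  0.        ]), 'extrinsics': array([[ 7.74462604e-01,  6.32428976e-01, -1.55326896e-02,
        -4.20294121e+02],
       [ 4.03017619e-01, -5.12157277e-01, -7.58466691e-01,
        -8.87450319e+01],
       [-4.87631493e-01,  5.81144142e-01, -6.51526679e-01,
         1.72554306e+03],
       [ 0.00000000e+00,  0.00000000e+00,  0.00000000e+00,
         1.00000000e+00]])}
top {'fov_y': 47.395021329683885, 'cx': 321.3438775701449, 'cy': 196.5529675969423, 'dist_coeffs': array([-0.08507962,  0.        ,  0.        ,  0.        ,  0.        ]), 'extrinsics': array([[ 2.18614183e-02, -9.99599147e-01, -1.79895256e-02,
         2.01349453e+01],
       [-9.81609153e-01, -1.80477528e-02, -1.90046705e-01,
         5.67414139e+02],
       [ 1.89645854e-01,  2.18133735e-02, -9.81610221e-01,
         1.29968737e+03],
       [ 0.00000000e+00,  0.00000000e+00,  0.00000000e+00,
         1.00000000e+00]])}
{'clock': 0.1, 'q': array([-1.21746885,  0.61583845, -0.01262237,  1.42468701,  0.00810599,
        1.10341979, -0.04035784]), 'dq': array([-0.00101852, -0.00090835, -0.00091099, -0.00274765,  0.00031537,
       -0.00120078,  0.00211331]), 'joint_torque': array([ 1.68740753e-03, -4.60040188e+01,  2.10469184e-01, -1.66245425e+01,
       -6.10834477e-02,  1.69941934e-02,  1.15567482e-04]), 'position': array([240.72323532, 603.03122748, 217.60377159]), 'eef_rot': array([-0.69359924,  0.6952019 , -0.13358676,  0.13330039]), 'ft_force': array([ 0.28702967, -0.44585614,  0.06379063]), 'moment': array([ 0.00242011, -0.00692116, -0.03465374]), 'grip_width': 92.94466060159112} 18.8
```

View pics/scene0.png

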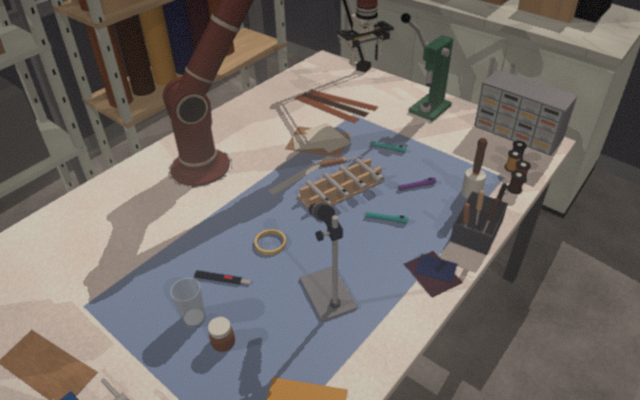

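View pics/top0.png

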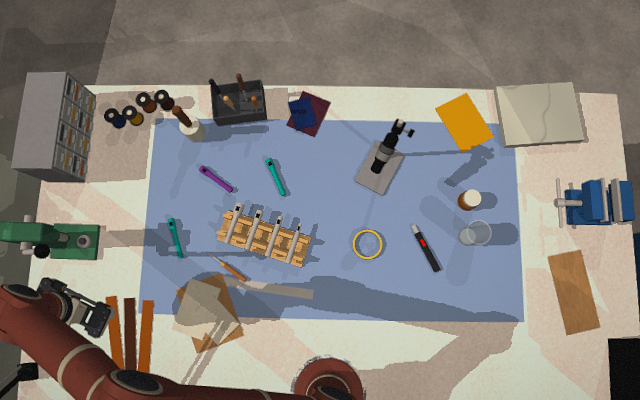

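Top view: rack at (265,235) holds four steel punches at about (238,218), (257,223), (276,229) and (296,235). The coloured look-alikes lie outside it: purple (217,178), turquoise (275,176) and (175,237). The microscope is at (385,155). The wanted punch is one of the four steel ones, picked by mouth width, so I'll check with a close crop.

```bash
cat > h.py <<'E'
import numpy as np, cv2
from workcell import arm, optics
def K(m):
    f=200/np.tan(np.radians(m["fov_y"]/2)); return np.array([[f,0,m["cx"]],[0,f,m["cy"]],[0,0,1]])
def ray(m,px):
    u=cv2.undistortPoints(np.array(px,float).reshape(-1,1,2),K(m),m["dist_coeffs"])[:,0]
    E=m["extrinsics"]; R=E[:3,:3]
    return -R.T@E[:3,3], np.c_[u,np.ones(len(u))]@R
def onplane(m,px,z):
    o,d=ray(m,px); return o+d*((z-o[2])/d[:,2])[:,None]
def proj(m,P):
    E=m["extrinsics"]; return cv2.projectPoints(np.array(P,float).reshape(-1,3),cv2.Rodrigues(E[:3,:3])[0],E[:3,3],K(m),m["dist_coeffs"])[0][:,0]
def tri(m1,p1,m2,p2):
    o1,d1=ray(m1,p1);o2,d2=ray(m2,p2);d1=d1[0];d2=d2[0]
    s=np.linalg.lstsq(np.c_[d1,-d2],o2-o1,rcond=None)[0]
    a=o1+s[0]*d1;b=o2+s[1]*d2
    return (a+b)/2,np.linalg.norm(a-b)
def crop(img,x0,y0,w,h,s):
    return cv2.resize(img[y0:y0+h,x0:x0+w],None,fx=s,fy=s,interpolation=cv2.INTER_CUBIC)
E
python3 - <<'E'
from h import *
t=cv2.imread("pics/top0.png");s=cv2.imread("pics/scene0.png")
a=crop(t,215,195,100,75,4);b=crop(t,350,115,100,75,4)
c=crop(s,295,155,100,75,4);d=crop(s,290,195,80,75,4);d=cv2.copyMakeBorder(d,0,0,0,80,0)
cv2.imwrite("pics/crops.png",np.vstack([np.hstack([a,b]),np.hstack([c,d])]))
E
```

```text
(no output)
```

View pics/crops.png

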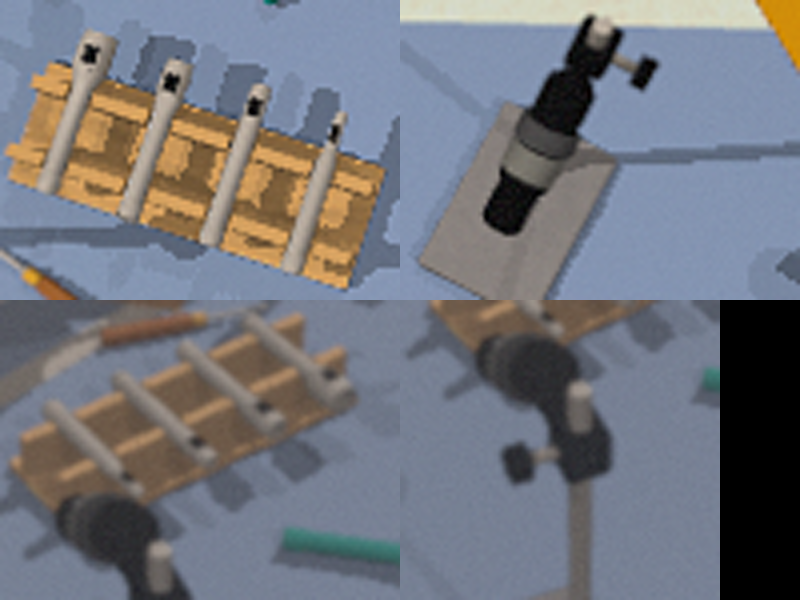

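The crop shows mouth widths falling left to right in the top view: 28, 22, 16, 10. The scene view agrees. So punch_22 is second from left, with its mouth at about (259,210) and its head end at about (248,249). Next I'll measure that punch, the stand plate and the barrel.

```bash
python3 - <<'E'
from h import *
m=optics.camera_model("top");t=cv2.imread("pics/top0.png")
hsv=cv2.cvtColor(t,cv2.COLOR_BGR2HSV)
# punches: low saturation bright within rack
g=((hsv[...,1]<50)&(hsv[...,2]>110)).astype(np.uint8)
sub=np.zeros_like(g);sub[195:270,215:315]=g[195:270,215:315]
n,l,st,c=cv2.connectedComponentsWithStats(sub)
for i in range(1,n):
    if st[i,4]<40: continue
    p=np.argwhere(l==i)[:,::-1].astype(float)
    W=onplane(m,p,48);
    r=cv2.minAreaRect(W[:,:2].astype(np.float32));box=cv2.boxPoints(r)
    mu=W.mean(0);u=np.linalg.svd(W[:,:2]-mu[:2])[2][0];u*=np.sign(u[0]);s=(W[:,:2]-mu[:2])@u
    print(i,st[i],"mean",mu[:2].round(1),"u",u.round(3),np.degrees(np.arctan2(u[1],u[0])).round(2),"ends",(mu[:2]+u*s.min()).round(1),(mu[:2]+u*s.max()).round(1),np.ptp(s).round(1))
g=((hsv[...,1]<45)&(hsv[...,2]>70)).astype(np.uint8);sub[:]=0;sub[130:200,350:412]=g[130:200,350:412]
c=max(cv2.findContours(sub,0,2)[0],key=cv2.contourArea)
hull=cv2.convexHull(c);print(cv2.contourArea(hull))
q=cv2.approxPolyDP(hull,4,True)[:,0].astype(float);print(q);W=onplane(m,q,10)[:,:2];print(W.round(1))
W=onplane(m,hull[:,0].astype(float),10)[:,:2];r=cv2.minAreaRect(W.astype(np.float32));print(r)
# barrel outline: pixels in dark mask
P=onplane(m,[(350+500/4-.4,115+233/4-.4)],215);print(P)
E
```

```text
1 [224 202  21  42 223] mean [491.2 291.5] u [ 0.959 -0.282] -16.4 ends [423.6 311.4] [545.3 275.6] 126.8
2 [244 209  20  42 207] mean [467.2 231.5] u [ 0.959 -0.284] -16.48 ends [405.1 249.9] [525.2 214.4] 125.3
6 [265 216  18  41 190] mean [445.8 171.2] u [ 0.955 -0.296] -17.21 ends [387.8 189.2] [507.7 152. ] 125.6
14 [285 230  15  34 156] mean [416.1 114. ] u [ 0.957 -0.292] -16.96 ends [369.3 128.3] [467.4  98.4] 102.6
1510.0
[[376. 140.]
 [403. 154.]
 [382. 195.]
 [354. 180.]]
[[ 760.  -135.6]
 [ 715.8 -220. ]
 [ 583.8 -153.6]
 [ 629.5  -67.3]]
((671.8590087890625, -145.00010681152344), (101.32888793945312, 150.4393310546875), 62.209983825683594)
[[ 607.34929096 -376.81287672  215.        ]]
```

```bash
python3 - <<'E'
from h import *
m=optics.camera_model("top");t=cv2.imread("pics/top0.png")
print("cam",ray(m,[(320,200)])[0])
v=t.max(2);d=np.zeros(v.shape,np.uint8);d[155:178,365:390]=(v<70)[155:178,365:390]
n,l,st,c=cv2.connectedComponentsWithStats(d);i=1+st[1:,4].argmax();print(st[i])
p=np.argwhere(l==i)[:,::-1].astype(float)
W=onplane(m,p,241)[:,:2]
for yaw in (-26.7,-27.3,-27.8):
    y=np.radians(yaw);s=np.array([np.cos(y),np.sin(y)]);n_=np.array([-s[1],s[0]])
    a=(W-[672,-145])@s;b=(W-[672,-145])@n_
    k=a<a.min()+25
    print(yaw,"min s",np.sort(a)[:6].round(1),"b range",b[k].min().round(1),b[k].max().round(1))
    print(" lens est",([672,-145]+s*(np.sort(a)[:4].mean()+8.3-1)).round(1), s.round(3))
    # barrel edges
    L=np.array([*([672,-145]+s*(np.sort(a)[:4].mean()+7.3)),229]);ax=np.array([*(s*np.cos(.6109)),np.sin(.6109)])
    print(" proj axis",proj(m,[L,L+112*ax]).round(1).tolist(), "scene",proj(optics.camera_model("scene"),[L,L+112*ax]).round(1).tolist())
E
```

```text
cam [ 310.05841254    2.01685823 1383.9838134 ]
[371 157  16  17 146]
-26.7 min s [-83.3 -83.3 -83.2 -82.1 -82.1 -82.1] b range -11.9 13.7
 lens est [ 604.4 -111. ] [ 0.893 -0.449]
 proj axis [[375.1, 170.7], [393.9, 133.0]] scene [[312.4, 208.6], [328.2, 212.7]]
-27.3 min s [-83.3 -83.3 -83.2 -82.2 -82.1 -82. ] b range -12.7 13.0
 lens est [ 604.7 -110.3] [ 0.889 -0.459]
 proj axis [[374.8, 170.6], [394.0, 133.1]] scene [[312.7, 208.5], [328.1, 212.7]]
-27.8 min s [-83.4 -83.3 -83.1 -82.3 -82.1 -82. ] b range -13.3 12.5
 lens est [ 605.  -109.7] [ 0.885 -0.466]
 proj axis [[374.6, 170.5], [394.0, 133.1]] scene [[312.9, 208.5], [328.0, 212.7]]
```

Everything is consistent:
- **Punch_22:** mid-shank at about (453,235), yaw −16.8°, and 125 mm long as given.
- **Stand plate:** measures 150×101 mm.
- **Lens:** at about (604.7,−110.5,229), axis yaw −27.3°.

The helper below works out the rows.

```bash
cat >> h.py <<'E'
from scipy.spatial.transform import Rotation as Ro
def pose():
    s=arm.state();w,x,y,z=s["eef_rot"];return s["position"],Ro.from_quat([x,y,z,w])
def grasp_R(yaw,pitch,flip):  # punch frame -> tool: fingers along punch -z, jaws along +-punch y
    P=Ro.from_euler("ZY",[yaw,-pitch],degrees=True).as_matrix()
    y=-P[:,2];z=flip*P[:,1];return Ro.from_matrix(np.c_[np.cross(y,z),y,z])
def go(tcp,R):
    p,R0=pose();return R0.inv().apply(np.array(tcp)-p).round(1),(R0.inv()*R).as_rotvec().round(3)
E
python3 - <<'E'
from h import *
print(pose()[1].as_matrix().round(2))
for f in (1,-1): print(f,go([453,235,140],grasp_R(-16.8,0,f)))
E
```

```text
[[ 0.93 -0.    0.37]
 [-0.37 -0.    0.93]
 [ 0.   -1.   -0.  ]]
1 (array([ 333.6,   78.2, -263. ]), array([ 0.002, -0.086, -0.   ]))
-1 (array([ 333.6,   78.2, -263. ]), array([0.   , 3.055, 0.004]))
```

```bash
python3 -m pendant '[{"hand":-0.1,"slide":[333.6,40,-263],"twist":[0,-0.086,0]},{"hand":-0.1,"slide":[333.6,40,-263],"twist":[0,-0.086,0]},{"hand":-0.1,"slide":[333.6,60,-263],"twist":[0,-0.086,0]},{"hand":-0.1,"slide":[333.6,78,-263],"twist":[0,-0.086,0]},{"hand":-0.1,"slide":[333.6,78,-263],"twist":[0,-0.086,0]},{"hand":-0.1,"slide":[333.6,78,-263],"twist":[0,-0.086,0]},{"hand":-0.1,"slide":[333.6,78,-263],"twist":[0,-0.086,0]},{"hand":-0.1,"slide":[333.6,78,-263],"twist":[0,-0.086,0]},{"hand":-0.1,"slide":[333.6,78,-263],"twist":[0,-0.086,0]},{"hand":-0.1,"slide":[333.6,78,-263],"twist":[0,-0.086,0]}]' 30
python3 - <<'E'
from h import *
im=optics.grab_frame("wrist")[:,:,::-1].copy();m=optics.camera_model("wrist")
u=np.array([np.cos(np.radians(-16.8)),np.sin(np.radians(-16.8))])
c=np.array([453,235])
cv2.imwrite("pics/wraw.png",im)
for k in (-50,0,75):
    q=proj(m,[[*(c+k*u),42]])[0];print(k,q.round(1));cv2.circle(im,tuple(int(v) for v in q),3,(0,0,255),1)
cv2.imwrite("pics/w1.png",im);print(go([453,235,23],grasp_R(-16.8,0,1)))
E
```

```text
clock: 1.35
position: [452.1, 237.1, 140.4]
eef_rot: [-0.699, 0.7, -0.102, 0.102]
ft_force: [-0.5, 0.3, -0.7]
grip_width: 41.9
-50 [318.4 142.1]
0 [318.2 203.4]
75 [317.9 284.3]
(array([  1.4, 117.5,  -1.5]), array([ 0.001,  0.003, -0.   ]))
```

View pics/w1.png

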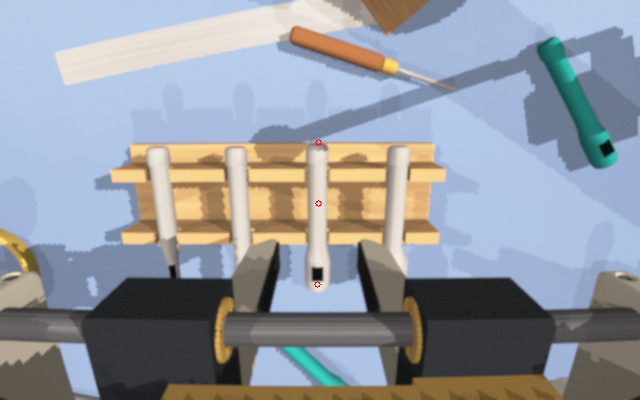

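The wrist view confirms the estimate. The target shank is centred at (318,203) between the rails (rows 172 and 239), with mouth at (317,284) and head at (318,143). The fingers straddle it clear of both neighbours, so I'm going down and gripping.

```bash
python3 -m pendant '[{"hand":-0.1,"slide":[1.5,50,-1.5],"twist":[0,0,0]},{"hand":-0.1,"slide":[1.5,90,-1.5],"twist":[0,0,0]},{"hand":-0.1,"slide":[1.5,117,-1.5],"twist":[0,0,0]},{"hand":-0.1,"slide":[1.5,117,-1.5],"twist":[0,0,0]},{"hand":-0.1,"slide":[1.5,117,-1.5],"twist":[0,0,0]}]' 40
python3 -m pendant '[{"hand":-1,"slide":[0,0,0],"twist":[0,0,0]},{"hand":-1,"slide":[0,0,0],"twist":[0,0,0]},{"hand":-1,"slide":[0,0,0],"twist":[0,0,0]},{"hand":-1,"slide":[0,0,0],"twist":[0,0,0]},{"hand":-1,"slide":[0,0,0],"twist":[0,0,0]}]' 40
```

```text
clock: 2.02
position: [453.5, 236.2, 24.4]
eef_rot: [0.7, -0.7, 0.101, -0.102]
ft_force: [-1.0, 0.2, -0.2]
grip_width: 41.7
clock: 2.65
position: [453.6, 236.1, 24.9]
eef_rot: [0.7, -0.7, 0.101, -0.102]
ft_force: [-0.4, -1.4, 5.1]
grip_width: 14.9
```

```bash
python3 -m pendant '[{"hand":-1,"slide":[0,-20,0],"twist":[0,0,0]},{"hand":-1,"slide":[0,-60,0],"twist":[0,0,0]},{"hand":-1,"slide":[0,-110,0],"twist":[0,0,0]},{"hand":-1,"slide":[0,-140,0],"twist":[0,0,0]},{"hand":-1,"slide":[0,-140,0],"twist":[0,0,0]},{"hand":-1,"slide":[0,-140,0],"twist":[0,0,0]}]' 40
python3 - <<'E'
from h import *
im=optics.grab_frame("wrist")[:,:,::-1].copy()
cv2.imwrite("pics/w2.png",im)
L=np.array([604.7,-110.5,229]);R=grasp_R(-27.3,35,1);M=R.as_matrix();a=M[:,0]
for back in (205,125): 
    g=L-back*a; print(back,a.round(3),"grasp",g.round(1),go(g+18.8*M[:,1],R))
E
```

```text
clock: 3.4
position: [452.2, 235.4, 163.1]
eef_rot: [-0.699, 0.7, -0.102, 0.101]
ft_force: [0.6, -0.5, -2.7]
grip_width: 14.8
205 [ 0.728 -0.376  0.574] grasp [455.5 -33.5 111.4] (array([  90.5,   67.3, -258.5]), array([-0.055,  0.183, -0.611]))
125 [ 0.728 -0.376  0.574] grasp [513.7 -63.5 157.3] (array([ 154.8,   21.3, -270.8]), array([-0.055,  0.183, -0.611]))
```

View pics/w2.png

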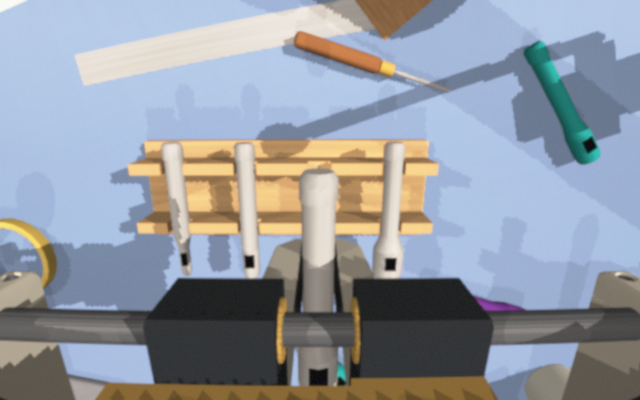

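The punch is lifted, straight in the jaws, with its head at (319,180). The other three are still in their notches. Next I'm carrying it to a stand-off point on the microscope's axis.

```bash
python3 -m pendant '[{"hand":-1,"slide":[18,0,-52],"twist":[-0.011,0.037,-0.122]},{"hand":-1,"slide":[36,0,-104],"twist":[-0.022,0.073,-0.244]},{"hand":-1,"slide":[54,10,-156],"twist":[-0.033,0.11,-0.367]},{"hand":-1,"slide":[72,25,-208],"twist":[-0.044,0.146,-0.489]},{"hand":-1,"slide":[90,45,-258],"twist":[-0.055,0.183,-0.611]},{"hand":-1,"slide":[90,67,-258],"twist":[-0.055,0.183,-0.611]},{"hand":-1,"slide":[90,67,-258],"twist":[-0.055,0.183,-0.611]},{"hand":-1,"slide":[90,67,-258],"twist":[-0.055,0.183,-0.611]},{"hand":-1,"slide":[90,67,-258],"twist":[-0.055,0.183,-0.611]}]' 40
python3 - <<'E'
from h import *
print(arm.state()["q"].round(2))
L=np.array([604.7,-110.5,229]);R=grasp_R(-27.3,35,1);M=R.as_matrix()
for b in (205,125):print(go(L-b*M[:,0]+18.8*M[:,1],R))
for n in("top","scene","wrist"):cv2.imwrite(f"pics/{n}3.png",optics.grab_frame(n)[:,:,::-1])
t=cv2.imread("pics/top3.png");s=cv2.imread("pics/scene3.png");w=cv2.imread("pics/wrist3.png")
cv2.imwrite("pics/c3.png",np.vstack([np.hstack([crop(t,320,120,100,75,4),crop(s,260,170,100,75,4)]),cv2.resize(w[:300],(800,300))]))
E
```

```text
clock: 4.58
position: [438.3, -40.0, 74.2]
eef_rot: [-0.577, 0.77, -0.013, 0.271]
ft_force: [-0.6, -0.7, -3.6]
grip_width: 14.5
[ 0.03  0.57 -0.4   2.41  1.6   0.63 -0.68]
(array([ 31.1, -12.2,   9. ]), array([ 0.153,  0.11 , -0.187]))
(array([109.2, -26.3,  -0.9]), array([ 0.153,  0.11 , -0.187]))
```

View pics/c3.png

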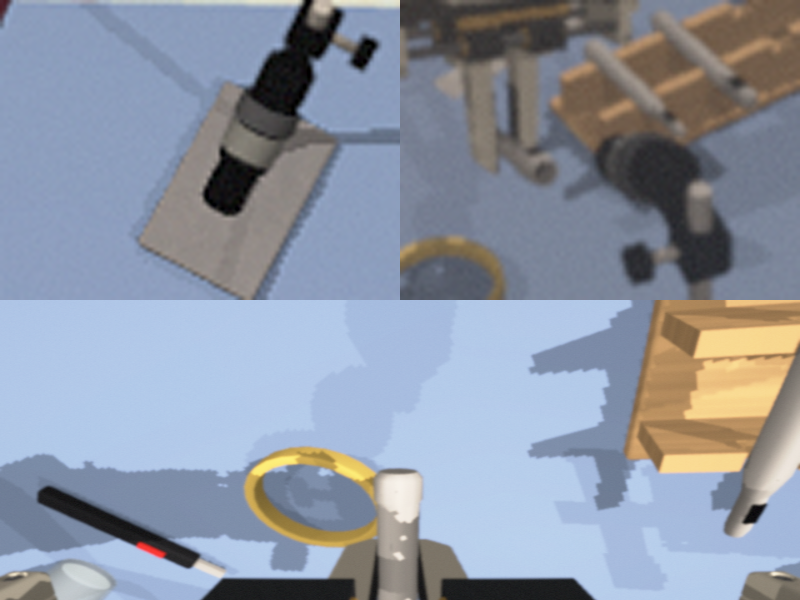

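The arm is folded to q4's limit here, so the tilt falls short of target. The final pose is further out, so I'll advance in part and check.

```bash
python3 -m pendant '[{"hand":-1,"slide":[30,-20,3],"twist":[0.05,0.04,-0.06]},{"hand":-1,"slide":[60,-22,3],"twist":[0.1,0.08,-0.12]},{"hand":-1,"slide":[80,-22,2],"twist":[0.153,0.11,-0.187]},{"hand":-1,"slide":[80,-22,2],"twist":[0.153,0.11,-0.187]},{"hand":-1,"slide":[80,-22,2],"twist":[0.153,0.11,-0.187]},{"hand":-1,"slide":[80,-22,2],"twist":[0.153,0.11,-0.187]}]' 40
cat > chk.py <<'E'
from h import *
s=arm.state();print(s["q"].round(2),s["dq"].round(2).tolist())
L=np.array([604.7,-110.5,229]);R=grasp_R(-27.3,35,1);M=R.as_matrix()
for b in (155,125):print(b,go(L-b*M[:,0]+18.8*M[:,1],R))
E
python3 chk.py
```

```text
clock: 5.48
position: [500.2, -58.3, 125.1]
eef_rot: [-0.606, 0.706, 0.045, 0.365]
ft_force: [0.7, -0.7, -3.0]
grip_width: 14.9
[ 0.18  0.5  -0.45  2.42  1.98  0.61 -0.97] [0.01, -0.0, -0.01, -0.0, 0.01, 0.01, -0.01]
155 (array([0.3, 0.7, 1.5]), array([ 0.001, -0.002, -0.004]))
125 (array([30.3,  0.6,  1.6]), array([ 0.001, -0.002, -0.004]))
```

Orientation reached, 30 mm short on the axis. I'll check alignment here by camera before the last bit.

```bash
python3 - <<'E'
from h import *
L=np.array([604.7,-110.5,229]);p,R=pose();M=R.as_matrix();g=p-18.8*M[:,1];pts=[g-50*M[:,0],g,g+75*M[:,0],L]
ims=[]
for n in("top","scene","wrist"):
    im=optics.grab_frame(n)[:,:,::-1].copy();m=optics.camera_model(n);cv2.imwrite(f"pics/{n}4.png",im)
    q=proj(m,pts);print(n,q.round(1).tolist());ims.append((im,q))
def mk(i,x,y,w,h,s):
    im,q=ims[i];c=crop(im,x,y,w,h,s)
    for k in q:cv2.circle(c,(int((k[0]+.5-x)*s),int((k[1]+.5-y)*s)),4,(0,0,255),1)
    return c
cv2.imwrite("pics/c4.png",np.vstack([np.hstack([mk(0,320,120,100,75,4),mk(1,270,170,100,75,4)]),cv2.resize(ims[2][0][:300],(800,300))]))
E
```

```text
top [[343.6, 232.6], [351.0, 218.4], [362.5, 196.1], [374.9, 170.6]]
scene [[289.9, 202.4], [294.6, 203.8], [302.5, 206.1], [312.6, 208.6]]
wrist [[322.0, 166.4], [321.7, 268.3], [321.4, 389.3], [323.9, 485.8]]
```

View pics/c4.png

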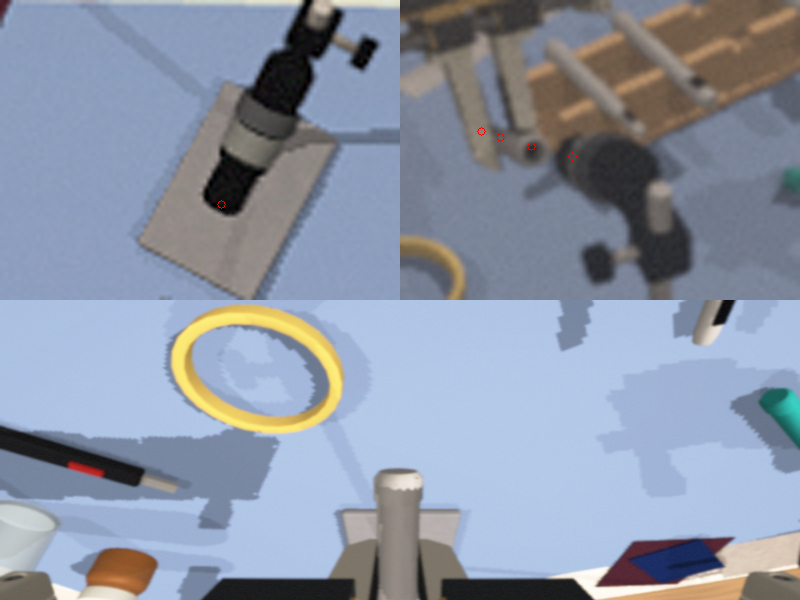

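Scene view: the mouth is at about (303.5,207) against a predicted (302.5,206), and lens (312.5,209) fits too. In the wrist view the head at (319,168) shows no yaw slip. Advancing the last 30 mm.

```bash
python3 -m pendant '[{"hand":-1,"slide":[10,0.6,1.5],"twist":[0,0,-0.004]},{"hand":-1,"slide":[20,0.6,1.5],"twist":[0,0,-0.004]},{"hand":-1,"slide":[30,0.6,1.5],"twist":[0,0,-0.004]},{"hand":-1,"slide":[30,0.6,1.5],"twist":[0,0,-0.004]},{"hand":-1,"slide":[30,0.6,1.5],"twist":[0,0,-0.004]},{"hand":-1,"slide":[30,0.6,1.5],"twist":[0,0,-0.004]}]' 40
python3 chk.py
python3 - <<'E'
from h import *
L=np.array([604.7,-110.5,229]);p,R=pose();M=R.as_matrix();g=p-18.8*M[:,1];a=M[:,0];pts=[g-50*a,g,g+75*a,L,L+112*a]
ims=[]
for n in("top","scene","wrist"):
    im=optics.grab_frame(n)[:,:,::-1].copy();m=optics.camera_model(n);cv2.imwrite(f"pics/{n}5.png",im)
    q=proj(m,pts);print(n,q.round(1).tolist());ims.append((im,q,m))
def mk(i,x,y,w,h,s):
    im,q,_=ims[i];c=crop(im,x,y,w,h,s)
    for k in q:cv2.circle(c,(int((k[0]+.5-x)*s),int((k[1]+.5-y)*s)),4,(0,0,255),1)
    return c
m=ims[2][2];o=R.as_matrix()[:,2]*9;print("pred head rim wrist",proj(m,[g-50*a-o,g-50*a+o,g-50*a-M[:,1]*9,g-50*a+M[:,1]*9]).round(1).tolist())
w=ims[2][0]
cv2.imwrite("pics/c5.png",np.vstack([np.hstack([mk(0,335,150,57,75,7),mk(1,278,180,56,75,7)])]))
gr=cv2.cvtColor(w,cv2.COLOR_BGR2HSV)
for y in(160,165,170,175,180,190,200):print(y,np.flatnonzero((gr[y,280:360,1]<40))[[0,-1]]+280 if (gr[y,280:360,1]<40).any() else None)
E
```

```text
clock: 6.38
position: [522.6, -68.6, 141.5]
eef_rot: [-0.605, 0.705, 0.046, 0.366]
ft_force: [-0.2, 0.2, -2.5]
grip_width: 15.1
[ 0.19  0.47 -0.4   2.35  1.9   0.54 -0.84] [-0.0, -0.0, 0.0, -0.0, 0.0, -0.0, 0.0]
155 (array([-29.3,  -0. ,   0.4]), array([ 0.001, -0.002, -0.001]))
125 (array([ 0.7, -0. ,  0.4]), array([ 0.001, -0.002, -0.001]))
top [[347.7, 223.9], [355.2, 209.4], [366.9, 186.7], [374.9, 170.6], [394.1, 133.1]]
scene [[293.1, 203.4], [298.1, 204.8], [306.3, 207.0], [312.6, 208.6], [327.9, 212.8]]
wrist [[321.3, 166.4], [321.0, 268.3], [320.7, 389.3], [321.7, 453.9], [321.1, 559.8]]
pred head rim wrist [[301.0, 166.4], [341.6, 166.4], [321.5, 170.4], [321.1, 162.9]]
160 None
165 None
170 [305 332]
175 [300 337]
180 [298 338]
190 [280 359]
200 [280 359]
```

View pics/c5.png

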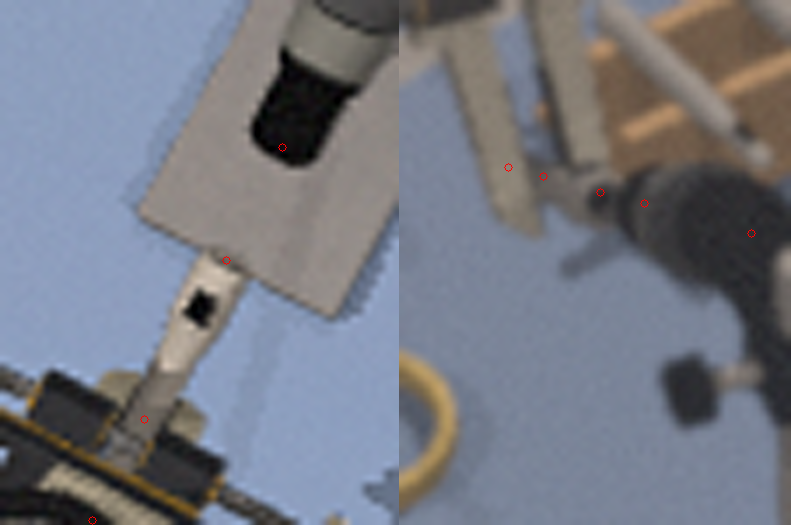

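Distance and axis look right. I'll do one zoomed check of the mouth rim against its predicted outline, since the head appeared about 2 mm forward in the wrist view.

```bash
python3 - <<'E'
from h import *
L=np.array([604.7,-110.5,229]);p,R=pose();M=R.as_matrix();g=p-18.8*M[:,1];a=M[:,0]
out=[]
for n,x,y in(("top",345,172),("scene",288,190)):
    im=cv2.imread(f"pics/{n}5.png");m=optics.camera_model(n);s=13;c=crop(im,x,y,30,30,s)
    th=np.linspace(0,2*np.pi,40)
    d=np.cos(th)[:,None]*M[:,1]+np.sin(th)[:,None]*M[:,2]
    for P in(g+75*a+11*d,g+47*a+11*d,L+14.5*d):
        q=((proj(m,P)+.5-[x,y])*s)
        for k in q[::2]:
            cv2.circle(c,tuple(int(v) for v in k),1,(0,0,255),-1)
    out.append(c)
cv2.imwrite("pics/c6.png",np.hstack(out))
E
```

```text
(no output)
```

View pics/c6.png

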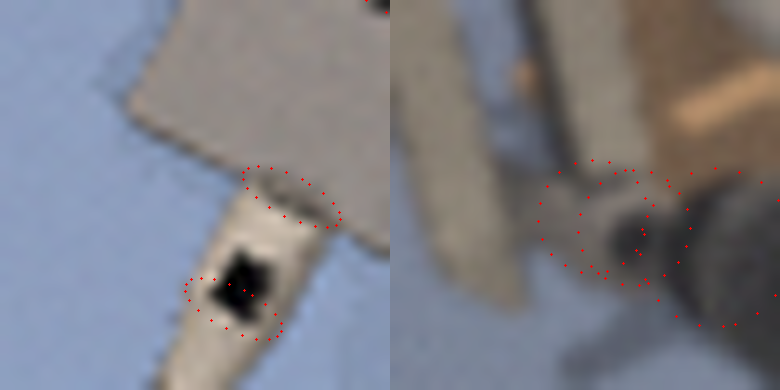

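Within about 1 px, the rim outline fits in both views: top shows (285,207) against (292,197), and scene shows (635,233) against (634,227), at 13× zoom. That is 1–3 mm, about the calibration error, and the views disagree on direction, so I won't correct it. The arm is at rest and the grip is firm, so I'm handing in.

```bash
python3 -c "
from workcell import arm
print(arm.state()['grip_width']);print(arm.sign_off())"
```

```text
15.068028859072792
the job is handed in; nothing more can be done
None
```

I took the 22 mm punch (second from left in the top view) out of the rack by its shank. It is now held in front of the microscope, mouth facing the lens, and the job is handed in at about 6.5 s of the 45 s allowed.

**Final pose:** by the arm's own reading, the hand is within 1 mm and 0.2° of the target I computed. That target puts the mouth 50 mm from the lens, with the shank in line with the barrel. All joints are at rest, and the grip is steady at about 15 mm opening with 40 N commanded. Nothing suggested contact with the microscope or its stand, and the force readings I took never passed about 5 N.

**Checks that disagreed:**
- **Top view:** the mouth looks about 2–3 mm short of its place along the axis.
- **Wrist view:** the head looks about 2 mm too far forward.
- **Scene view:** the mouth fits to within about 1–2 mm.

Each difference is about the size of the 2 mm calibration error, and they point different ways, so I made no correction.

**Other items:** the three other punches were still in their notches right after the lift. I saw nothing else moved, but I did not measure the other items on the bench again at the end.

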